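Brace the paste jar and twist off its cap

ROBOT

A 6-joint arm with a two-finger parallel gripper is mounted at the origin on a cart in front of the work surface, level with it; the furniture and walls round the work are solid. World frame = base frame: x ahead of the robot, y to its left, z up, the work surface at z = 0. Lengths are in m, angles in rad, forces in N, time in s.
With the tool pointing down it reaches from about 0.375 to 0.975 m from the base axis. Payload 3.8 kg.
Tool frame: the origin (TCP) lies midway between the tips of the shut fingers; the grasp point (between the pads) lies 19 mm behind it; z points along the fingers, y is the line along which they close (so a half turn about z gives the same grasp; the last joint's range is limited). The gripper opens to 85 mm and grips with 20 to 120 N. Pads are 22 mm wide; open, the fingers measure 114 mm over their backs; the gripper's body (76 mm by 85 mm) begins 54 mm behind the grasp point. The pads swing forward as they close: fully open they stand 13 mm farther back than shut.
Start: joints at [1.177, 0.264, 1.604, -0, 1.274, -0.037], TCP at [0.236, 0.632, 0.231] pointing down, gripper open.
Joint ranges: [-2.63, 2.63], [-0.94, 2.18], [0.31, 2.57], [-1.31, 4.45], [0, 2.66], [-2.55, 2.55]. Speed limits (rad/s): [2.57, 2.57, 3.14, 3.14, 3.14, 3.14].

INTERFACE

Orientations are given as a rotation vector (axis times angle).
In Python, from workcell import bot gives the robot as it stands.
- The arm moves only by the tool jog_arm, never from a script. Its argument "motion" is a list of rows, each a list of 5 numbers: the opening, from -1 (shut) to 1 (fully open), then the shift along the tool's x, y, z in mm, then the turn about the tool's z in degrees. In form: [[claw, x, y, z, twist], ...]. A call has 1 to 10 rows; each row shifts and turns the commanded pose from where the row before left it, along the tool's axes as they then stand; what a row does not reach is not made up. A row lasts 1/12 s, in which the tool goes at most 41.7 mm and 7.16 degrees, less where a joint would pass 70% of its speed; a pose out of reach is approached as far as the arm can. A call with a gripper value outside its range is refused whole. The fingers move at their own pace and stop on an object; "force" is the grip in N (left out, the last holds). Time passes only in rows, so rows that do not move let the fingers close. It gives the time, the measured TCP pose, the force, the opening and the grip force at its end, in the units of the state.
- bot.read_state(): the state, without advancing time (a new reading comes with each control period).
- bot.read_camera(name): name is "side" or "top"; returns (picture, depth): 384x512x3 uint8, red, green, blue; 384x512 float32, m along the optical axis (not along the pixel's ray), 0 where there is no reading.
- bot.get_calibration(name): a dict with "vfov" (degrees; the focal length in pixels is half the picture's height over the tangent of half this angle, whatever the lens; pixels are square), "cx", "cy" (the principal point, pixels), "rvec" (rotation vector, rad) and "tvec" (3), from world to camera coordinates, as OpenCV has them. Camera axes: x right, y down, z forward; pixel columns grow to the right and rows downward; lengths in m; the calibration is good to about 2 mm. A picture is of the moment at which its call begins. get_calibration takes no time and is no camera call.
- bot.finish_job(): hands the job in; it is judged then, once.
The state is a dict: "time": time; "q": joint angles; "joint_vel": joint speeds; "joint_torque": joint torques, N m; "tool_pos": TCP position; "tcp_rot": TCP orientation; "wrist_force": force on the tool from outside, world axes, zero at the start; "torque": the same for the moment, N m; "width": opening from 0.0 (shut) to 1.0 (fully open); "grip_force": force on a finger pad.
Only numpy, scipy, OpenCV 4.12 (cv2) and the standard library are available. Lean on these libraries where they do the work, as an engineer would, in place of code of your own. Each camera call takes 0.05 s, during which the arm holds its last target. There are 200 camera calls.

TASK

Push the square paste jar across the desk, keeping it standing on the desk, until it is fully home in the low three-sided brace, so that the brace can stop it turning. Then unscrew the tight cap (counterclockwise from above), stop turning once the threads have let go, lift the cap straight up and finish while still holding it level over the jar's mouth, with about 2 cm of air between the jar's rim and the cap's lower edge. Leave the jar home in the brace and do not disturb the ink pad, the eraser and the binder clip near by.

Things in the scene. Friction and masses are not known exactly. Their poses are not given: they have to be found in the camera images.
- jar: Loose white plastic jar, empty, 0.4 kg (+-25 %). Square body 64 x 64 mm, 58 high, 6 mm rounded edges; shoulder up to 63 mm; round neck 42 mm across, rim 84 mm above the underside. Origin: centre of the underside; z up, x and y square to the sides. Starts before the brace's mouth, 90 to 120 mm short of home, up to 15 mm aside, its x within 0.25 rad of the brace's x.
- cap: Round aluminium screw cap, 60 mm across (61 over its grip ribs), 22 high, 60 g, a loose body. Origin: centre of its lower edge, z up. Screwed on, lower edge 69.5 and flat top 91.5 mm above the jar's underside; 7 mm free below it down to the shoulder. Tight: takes 0.15 to 0.5 N m (a 16 N sprung liner under its roof), less as it turns, mostly more than the jar's grip on the desk.
- cap_mark (a point): End of the raised rib on the cap's top: 26 mm from centre on the cap's x axis, 22 mm above its origin. Starts along the jar's x axis or up to 0.17 rad counterclockwise of it. Threads (3 lugs) let go once the mark stands 55 degrees counterclockwise of the jar's x and stay free to 100. In the brace the jar may follow the cap up to 8 degrees. The loosened cap may rise 1 to 3 mm.
- brace: Fixed dark steel brace, three walls 26 mm high, no floor. Origin: on the desk, where the jar's origin is when home; x from the mouth to the back wall (pushing direction), z up. Back wall inner face x = +33 mm, outer +49. Side walls' inner faces y = +-34.5 (69 apart), 18 thick, x = -21 to +41; beyond, flared lips widen the mouth to 102 mm inside at x = -48.
- ink: Bystander: round ink pad, 70 x 66 x 19 mm, loose, on the desk left of the brace. Origin: centre of its underside.
- rubber_block: Bystander: small eraser, 22 x 44 x 13 mm, loose, right of the brace. Origin: centre of its underside. Farther right a fixed partition closes the desk; it runs from the right of the robot to behind the brace, its top 0.36 m above the desk, and the arm may start beyond it.
- clip: Bystander: black binder clip, 41 x 69 x 21 mm, loose, to the right of the jar's path. Origin: centre of its underside.
Mind the look-alikes: they are no part of the job. Of the things that look like the cap, the middle-sized one is meant.

How it is judged:
By the outcome, as a careful person would: the job done as asked, in the order asked, and still so for the second after the job is handed in, while the arm keeps its last pose, push and grip.
It also fails if it takes over 69 s, if anything falls off the work surface, if the arm or the gripper's body presses on something with over 40 N, if the wrist force passes 120 N, or if a joint passes its speed limit or range.

## Working session

There is one attempt and no reset: what is moved stays moved. The work goes in short steps, Python scripts to look and compute and a tool call to move; the robot and the scene stay as the last step left them, time stands still between calls to the robot, and variables do not carry over. Pictures are saved under pics/ and viewed, at most 10 in all, crops included, and the job is handed in when it is done.

Besides the shell and the picture viewer there is one more tool, called after "Call:" by a JSON object that holds its "name" and its "arguments". jog_arm: Moves the arm, as the interface text tells. Its arguments: {"type":"object","properties":{"motion":{"type":"array"},"force":{"type":"number"}},"required":["motion"]}

```bash
mkdir -p pics
cat > h.py <<'E'
import numpy as np, cv2
from workcell import bot
def cal(n):
    c=bot.get_calibration(n); f=192/np.tan(np.radians(c["vfov"])/2)
    R=cv2.Rodrigues(np.array(c["rvec"],float))[0]; return f,c["cx"],c["cy"],R,np.array(c["tvec"],float)
def cloud(n,d):
    f,cx,cy,R,t=cal(n); v,u=np.mgrid[:384,:512]
    P=np.stack([(u-cx)/f*d,(v-cy)/f*d,d],-1); return (P-t)@R
def onz(n,u,v,z):
    f,cx,cy,R,t=cal(n); r=R.T@np.array([(u-cx)/f,(v-cy)/f,1]); o=-R.T@t; return o+r*(z-o[2])/r[2]
def proj(n,p):
    f,cx,cy,R,t=cal(n); c=R@np.array(p)+t; return f*c[0]/c[2]+cx,f*c[1]/c[2]+cy
E
python3 - <<'E'
from h import *
ims=[]
for n in("top","side"):
    p,d=bot.read_camera(n); np.savez(f"{n}0.npz",p=p,d=d); cv2.imwrite(f"pics/{n}0.png",cv2.resize(p[:,:,::-1],(768,576)))
    c=bot.get_calibration(n); print(n,c, (d==0).mean())
print(bot.read_state())
E
```

```text
top {'vfov': 48.462890648817734, 'cx': 265.2127629251327, 'cy': 190.25670595838105, 'rvec': array([ 2.04905272, -2.17516189,  0.22046868]), 'tvec': array([0.18543621, 0.49926299, 0.91576769])} 0.00390625
side {'vfov': 50.20555000367719, 'cx': 247.72743547973823, 'cy': 191.78823211421337, 'rvec': array([ 2.50647126, -0.63445069,  0.17719312]), 'tvec': array([-0.35843404,  0.37103958,  0.76698714])} 0.0041046142578125
{'time': 0.1, 'q': array([ 1.17709844e+00,  2.64716811e-01,  1.60525738e+00, -3.88281275e-06,
        1.27368431e+00, -3.69071704e-02]), 'joint_vel': array([ 0.0003103 , -0.00220633, -0.00344209,  0.00133942, -0.00090201,
       -0.00186148]), 'joint_torque': array([-2.75037173e-04, -5.16712189e+01, -3.68589771e+01, -4.93677385e-05,
        6.20633698e-03, -2.69823153e-05]), 'tool_pos': array([0.23550885, 0.63187327, 0.23004947]), 'tcp_rot': array([-0.55739787, -3.09130261,  0.00317091]), 'wrist_force': array([0.31663506, 0.79817072, 0.06181811]), 'torque': array([-0.02671259,  0.03411473, -0.04296337]), 'grip_force': 0.0, 'width': 0.9998331649083275}
```

```bash
ls . pics
```

```text
.:
h.py
pics
side0.npz
top0.npz

pics:
side0.png
top0.png
```

View pics/top0.png

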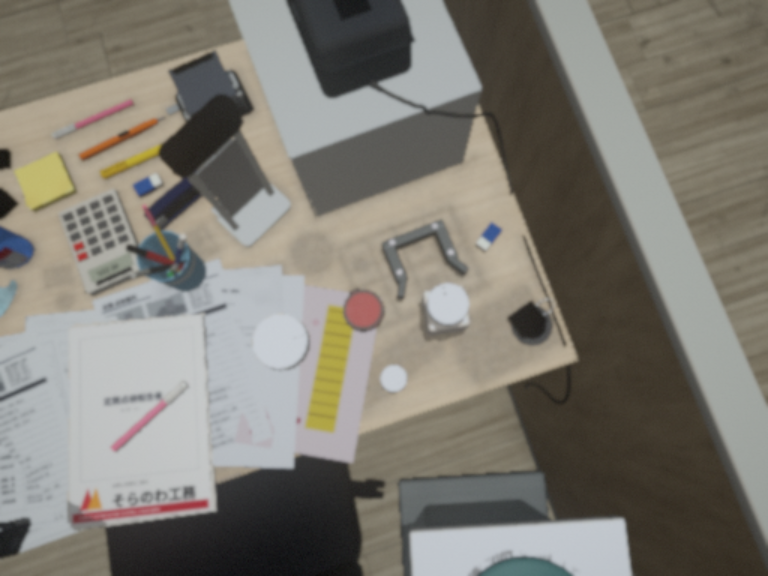

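View pics/side0.png

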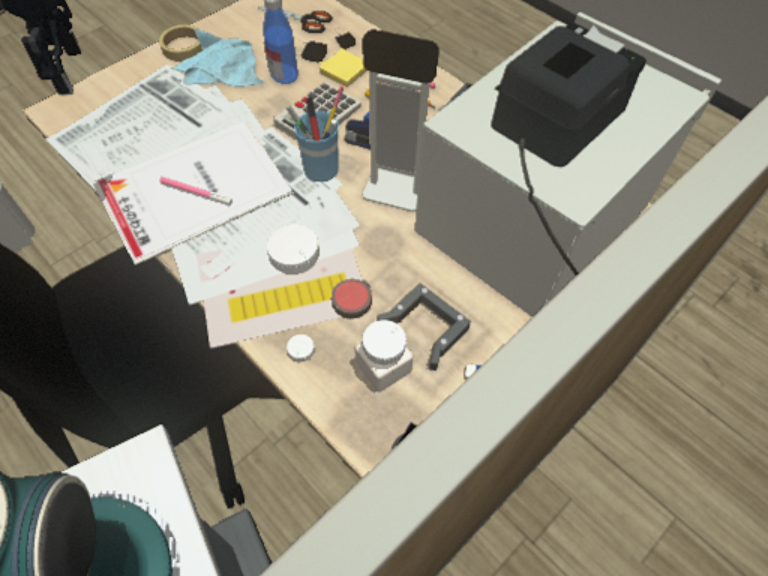

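Top view (768x576 pixels): the white discs that could be the cap are the large one at (280,341), the one on the square jar at (447,305), and the small one at (394,378). I choose the middle-sized one on the jar. The brace is at (425,258), the ink pad at (363,310), the eraser at (488,237) and the clip at (530,320). Next is a close crop.

Run:
```python
from h import *
t=np.load("top0.npz"); s=np.load("side0.npz")
a=cv2.resize(t['p'][140:240,240:390],(795,530),interpolation=3)
cv2.imwrite("pics/c1.png",a[:,:,::-1])
b=cv2.resize(s['p'][180:300,190:340],(750,600),interpolation=3)
cv2.imwrite("pics/c2.png",b[:,:,::-1])
for n,z in(("top",t),("side",s)):
    P=cloud(n,z['d'].astype(float)); 
    rough=onz("top",447/1.5,305/1.5,.09); print(rough)
    near=np.hypot(P[...,0]-rough[0],P[...,1]-rough[1])<.06
    m=near&(abs(P[...,2]-.0915)<.006)
    q=P[m]; print(n,'cap top',m.sum(),q.mean(0),cv2.minEnclosingCircle(q[:,:2].astype(np.float32)), q[:,2].std())
    m=near&(P[...,2]>.045)&(P[...,2]<.066);q=P[m];print('shoulder',m.sum(),cv2.minAreaRect(q[:,:2].astype(np.float32)) if m.sum()>3 else 0)
    br=onz("top",425/1.5,255/1.5,.026);
    nb=np.hypot(P[...,0]-br[0],P[...,1]-br[1])<.085
    m=nb&(abs(P[...,2]-.026)<.006)&~near&(z['p'].max(-1)<120);q=P[m];print('brace',m.sum(),q.mean(0),cv2.minAreaRect(q[:,:2].astype(np.float32)))
    fl=nb&(abs(P[...,2])<.01);print('desk z',np.median(P[fl][:,2]))
for k,(u,v) in dict(ink=(363,310),rub=(488,237),clip=(530,318),partedge=(565,358),corner=(575,358)).items(): print(k,onz("top",u/1.5,v/1.5,.015))
```

```text
[0.46838981 0.08649393 0.09      ]
top cap top 609 [0.46965599 0.08552853 0.09284057] ((0.46995362639427185, 0.08536364138126373), 0.030255338177084923) 0.0018074859875348804
shoulder 212 ((0.47038400173187256, 0.08536557853221893), (0.06419698894023895, 0.06362520158290863), 6.146298885345459)
brace 537 [0.56860664 0.1189969  0.02618081] ((0.5567508935928345, 0.1155180111527443), (0.09348620474338531, 0.11426965147256851), 18.23438262939453)
desk z 0.0008372786713421741
[0.46838981 0.08649393 0.09      ]
side cap top 624 [0.47029801 0.08244542 0.09186083] ((0.4706275165081024, 0.08390217274427414), 0.031077174469828606) 0.001647826726043993
shoulder 314 ((0.4708707928657532, 0.0828961580991745), (0.0648072361946106, 0.06308116763830185), 6.40316915512085)
brace 594 [0.5708526  0.10983106 0.02530866] ((0.5593059659004211, 0.10961984097957611), (0.09247865527868271, 0.11500604450702667), 18.417726516723633)
desk z 0.00018135016005985452
ink [0.48134061 0.21158617 0.015     ]
rub [0.58735809 0.00667112 0.015     ]
clip [ 0.45318373 -0.0469322   0.015     ]
partedge [ 0.3882172  -0.09417188  0.015     ]
corner [ 0.38730423 -0.10946116  0.015     ]
```

View pics/c1.png

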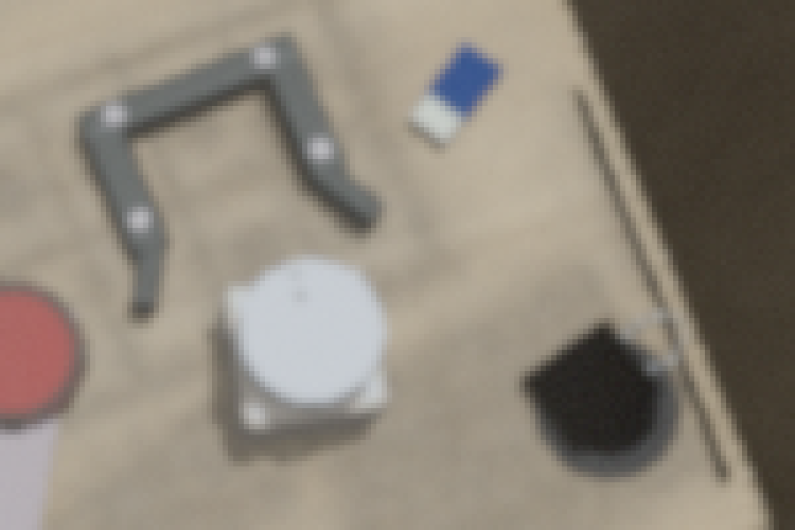

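View pics/c2.png

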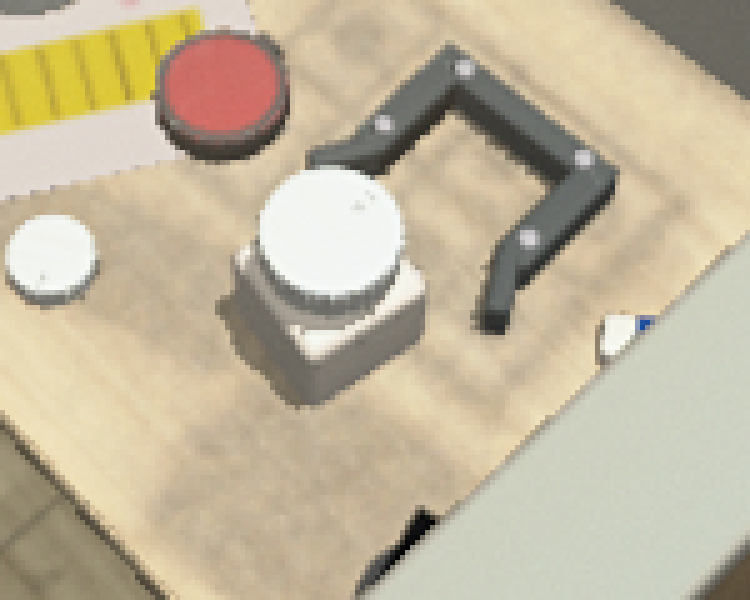

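The crop confirms the 60 mm disc on the square jar, with its rib mark at (300,292) and its centre at (312,330). The brace's dots are at (118,115), (265,55), (140,220) and (320,148). Now the brace pose from both views.

Run:
```python
from h import *
st=dict(top=lambda u,v:(u/5.3+240-.4,v/5.3+140-.4),side=lambda u,v:(u/5+190-.4,v/5+180-.4))
dots=dict(top=[(114,116),(265,56),(140,220),(320,149)],side=[(464,68),(583,159),(384,123),(530,238)])
mk=dict(top=(300,292),side=(366,200))
for n in st:
    D=np.array([onz(n,*st[n](*d),.026) for d in dots[n]])[:,:2]
    b=D[0]-D[1]; yb=np.degrees(np.arctan2(-b[0],b[1])); print(n,D.round(4).tolist(),'yaw',yb,[np.degrees(np.arctan2(*(D[i]-D[j])[::-1])) for i,j in((0,2),(1,3))],np.linalg.norm(b))
    print('mark',onz(n,*st[n](*mk[n]),.0915))
    # walls top fit with known template
    z=np.load(n+"0.npz");P=cloud(n,z['d'].astype(float));c=D.mean(0)
    m=(np.hypot(P[...,0]-c[0],P[...,1]-c[1])<.09)&(abs(P[...,2]-.026)<.007)&(z['p'].max(-1)<125)
    q=P[m][:,:2]
    from scipy.optimize import minimize
    def cost(p,pr=False):
        ca,sa=np.cos(p[2]),np.sin(p[2]);r=(q-p[:2])@np.array([[ca,-sa],[sa,ca]])
        x,y=r.T
        def box(x0,x1,y0,y1): return np.hypot(np.maximum(np.maximum(x0-x,x-x1),0),np.maximum(np.maximum(y0-y,y-y1),0))
        d=np.minimum(np.minimum(box(33,49,-52.5,52.5) if 0 else box(.033,.049,-.0525,.0525),box(-.021,.041,.0345,.0525)),box(-.021,.041,-.0525,-.0345))
        k=x>-.019
        # also reward coverage: symmetric: points' extents
        return np.minimum(d[k],.006).sum()+ .0*d.sum()
    best=min((minimize(cost,[c[0]-.02+dx,c[1]-.007+dy,np.radians(19+da)],method='Nelder-Mead',options=dict(xatol=1e-5,fatol=1e-6,maxiter=2000)) for dx in(-.01,0,.01) for dy in(-.006,0.,.006) for da in (-2,2)),key=lambda r:r.fun)
    print('fit',best.x,np.degrees(best.x[2]),best.fun/len(q))
```

```text
top [[0.5849, 0.1607], [0.6087, 0.0915], [0.5367, 0.152], [0.5642, 0.0701]] yaw 18.939168858659865 [np.float64(10.27427391135239), np.float64(25.641910114175765)] 0.07319227000873502
mark [0.48734061 0.08908285 0.0915    ]
fit [0.55558143 0.11365098 0.30757626] 17.622821830396553 2.282930056791178e-06
side [[0.5858, 0.1588], [0.6084, 0.0903], [0.5377, 0.1506], [0.5655, 0.0673]] yaw 18.245510039670798 [np.float64(9.670033706134255), np.float64(28.22911829956844)] 0.07207558744614925
mark [0.49138305 0.08894105 0.0915    ]
fit [0.55757385 0.11061323 0.32623546] 18.691915267318947 6.926451301525014e-06
```

Call:
{"name": "jog_arm", "arguments": {"motion": [[-0.3,0,0,-35,0],[-0.3,0,0,-35,0],[-0.3,-22.8,-29.2,0,0],[-0.3,-22.8,-29.2,0,0],[-0.3,-22.8,-29.2,0,0],[-0.3,-22.8,-29.2,0,0],[-0.3,-22.8,-29.2,0,0],[-0.3,-22.8,-29.2,0,0],[-0.3,-22.8,-29.2,0,0],[-0.3,-22.8,-29.2,0,0]], "force": 40}}

```text
time: 0.93
tool_pos: [0.3249, 0.348, 0.3007]
tcp_rot: [-0.557, -3.092, 0.001]
wrist_force: [0.6, 0.4, 0.8]
width: 0.347
grip_force: 0.0
```

Call:
{"name": "jog_arm", "arguments": {"motion": [[-0.3,-22.8,-29.2,0,0],[-0.3,-22.8,-29.2,0,0],[-0.3,-22.8,-29.2,0,0],[-0.3,-22.8,-29.2,0,0],[-0.3,-22.8,-29.2,0,0],[-0.3,-22.8,-29.2,0,0],[-0.3,0,0,0,7],[-0.3,0,0,0,7],[-0.3,0,0,0,7],[-0.3,0,0,0,7]]}}

```text
time: 1.77
tool_pos: [0.3919, 0.1372, 0.3008]
tcp_rot: [-1.3, -2.86, 0.001]
wrist_force: [0.1, -0.1, -0.8]
width: 0.352
grip_force: 0.0
```

Call:
{"name": "jog_arm", "arguments": {"motion": [[-0.3,0,0,0,7],[-0.3,0,0,0,7],[-0.3,0,0,0,7],[-0.3,0,0,0,7],[-0.3,0,0,0,7],[-0.3,0,0,0,7],[-0.3,0,0,0,7],[-0.3,0,0,0,7],[-0.3,0,0,0,7],[-0.3,0,0,0,7]]}}

```text
time: 2.6
tool_pos: [0.3917, 0.1378, 0.3008]
tcp_rot: [-2.704, -1.599, 0.001]
wrist_force: [0.9, 0.6, 0.3]
width: 0.349
grip_force: 0.0
```

Call:
{"name": "jog_arm", "arguments": {"motion": [[-0.3,0,0,0,7],[-0.3,0,0,0,7],[-0.3,0,0,0,7],[-0.3,0,0,0,7],[-0.3,0,0,0,7],[-0.3,0,0,0,7],[-0.3,0,0,0,1.3],[-0.3,0,0,0,0]]}}

```text
time: 3.27
tool_pos: [0.3918, 0.1379, 0.3009]
tcp_rot: [3.101, 0.501, -0.001]
wrist_force: [-0.6, -0.5, 0.0]
width: 0.347
grip_force: 0.0
```

```bash
cat >> h.py <<'E'
from scipy.spatial.transform import Rotation as Ro
B=np.array([.557,.1125]);YB=np.radians(18.3)
def rel(target):
    s=bot.read_state();R=Ro.from_rotvec(s['tcp_rot']).as_matrix()
    d=R.T@(np.array(target)-s['tool_pos'])*1000
    print('t',s['time'],'pos',s['tool_pos'].round(4),'tool-shift mm',d.round(1),'x yaw',np.degrees(np.arctan2(R[1,0],R[0,0])).round(2),'tilt',R[:,2].round(4),'q',s['q'].round(2),'w',round(s['width'],3),'F',s['wrist_force'].round(1),s['torque'].round(2),s['grip_force'])
def br(x,y,z): return np.r_[B+[x*np.cos(YB)-y*np.sin(YB),x*np.sin(YB)+y*np.cos(YB)],z]
E
python3 -c "
from h import *
rel(br(-.152,0,.1)); rel(br(-.152,0,.024)); print(br(-.152,0,.1))"
```

```text
t 3.2667 pos [0.3918 0.1379 0.3009] tool-shift mm [ -3.1  76.  200.9] x yaw 18.37 tilt [-6.e-04 -2.e-04 -1.e+00] q [ 0.28 -0.28  2.02 -0.    1.41  1.53] w 0.347 F [-0.6 -0.5  0. ] [-0.05 -0.03  0.03] 0.0
t 3.2667 pos [0.3918 0.1379 0.3009] tool-shift mm [ -3.   76.  276.9] x yaw 18.37 tilt [-6.e-04 -2.e-04 -1.e+00] q [ 0.28 -0.28  2.02 -0.    1.41  1.53] w 0.347 F [-0.6 -0.5  0. ] [-0.05 -0.03  0.03] 0.0
[0.41268733 0.06477315 0.1       ]
```

Call:
{"name": "jog_arm", "arguments": {"motion": [[-0.3,-3,38,0,0],[-0.3,0,38,0,0],[-0.3,0,0,40,0],[-0.3,0,0,40,0],[-0.3,0,0,40,0],[-0.3,0,0,40,0],[-0.3,0,0,40,0],[-0.3,0,0,40,0],[-0.3,0,0,36,0],[-0.3,0,0,0,0]]}}

```text
time: 4.1
tool_pos: [0.4056, 0.0641, 0.0185]
tcp_rot: [-3.1, -0.502, 0.024]
wrist_force: [-2.2, -0.4, 0.6]
width: 0.354
grip_force: 0.0
```

Run:
```python
from h import *
p,d=bot.read_camera("side"); cv2.imwrite("pics/s1.png",cv2.resize(p[150:330,160:400],(800,600),interpolation=3)[:,:,::-1])
rel(br(-.152,0,.024))
```

```text
t 4.15 pos [0.4083 0.0644 0.0217] tool-shift mm [ 4.3  1.  -2.3] x yaw 18.38 tilt [-0.0106 -0.001  -0.9999] q [0.1  0.02 2.32 0.   0.81 1.35] w 0.354 F [-0.3 -0.3 -0.1] [0.03 0.01 0.01] 0.0
```

View pics/s1.png

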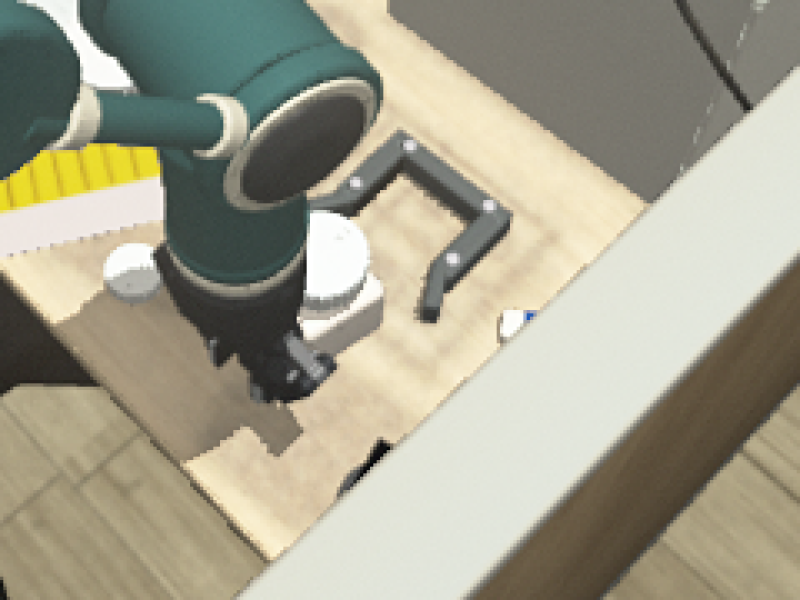

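The side view shows the fingers low behind the jar (at about (290,370)) and the brace clear ahead. Now pushing.

Call:
{"name": "jog_arm", "arguments": {"motion": [[-0.3,0,0,0,0],[-0.3,8,0,0,0],[-0.3,8,0,0,0],[-0.3,8,0,0,0],[-0.3,8,0,0,0],[-0.3,8,0,0,0],[-0.3,8,0,0,0],[-0.3,8,0,0,0],[-0.3,0,0,0,0]]}}

```text
time: 4.9
tool_pos: [0.4686, 0.0831, 0.0257]
tcp_rot: [-3.102, -0.499, -0.004]
wrist_force: [-1.6, 0.0, 0.5]
width: 0.349
grip_force: 0.0
```

```bash
cat >> h.py <<'E'
def capjar(show=None):
    for n in("top","side"):
        p,d=bot.read_camera(n);P=cloud(n,d.astype(float));white=(p.min(-1)>110)&((p.max(-1).astype(int)-p.min(-1))<40)
        c=(P[...,:2]-B)@np.array([[np.cos(YB),-np.sin(YB)],[np.sin(YB),np.cos(YB)]])
        reg=(abs(c[...,1])<.06)&(c[...,0]>-.15)&(c[...,0]<.06)
        m=reg&white&(abs(P[...,2]-.0915)<.006);q=c[m].astype(np.float32)
        if len(q)>20:print(n,'cap(brace mm)',m.sum(),(np.array(cv2.minEnclosingCircle(q)[0])*1000).round(1),'ext',(q.min(0)*1000).round(1),(q.max(0)*1000).round(1))
        m=reg&white&(P[...,2]>.035)&(P[...,2]<.066);q=c[m].astype(np.float32)
        if len(q)>20:
            r=cv2.minAreaRect(q*1000);print(n,'body',m.sum(),np.round(r[0],1),np.round(r[1],1),round(r[2],1),'ext',(q.min(0)*1000).round(1),(q.max(0)*1000).round(1))
        if show==n: return p
E
python3 - <<'E'
from h import *
rel(br(-.043,0,.024)); capjar()
E
```

```text
t 4.9 pos [0.4686 0.0831 0.0257] tool-shift mm [50.2 -0.2  1.8] x yaw 18.27 tilt [ 2.5e-03  6.0e-04 -1.0e+00] q [0.12 0.12 2.2  0.   0.82 1.37] w 0.349 F [-1.6  0.   0.5] [-0.06  0.13  0.01] 0.0
side cap(brace mm) 149 [-67.   16.9] ext [-111.2  -27.7] [-20.7  52.7]
side body 100 [-65.3 -12.3] [25.9 94.2] 69.0 ext [-104.6  -30.9] [-18.8  16.7]
```

Call:
{"name": "jog_arm", "arguments": {"motion": [[-0.3,6,0,0,0],[-0.3,7,0,0,0],[-0.3,7,0,0,0],[-0.3,7,0,0,0],[-0.3,7,0,0,0],[-0.3,5,0,0,0],[-0.3,2,0,0,0],[-0.3,0,0,0,0]]}}

```text
time: 5.67
tool_pos: [0.506, 0.0954, 0.0252]
tcp_rot: [-3.102, -0.498, -0.001]
wrist_force: [-0.4, 0.3, 0.1]
width: 0.348
grip_force: 0.2
```

Call:
{"name": "jog_arm", "arguments": {"motion": [[-0.3,2,0,0,0],[-0.3,2,0,0,0],[-0.3,1,0,0,0],[-0.3,0,0,0,0]]}}

```text
time: 6.0
tool_pos: [0.5099, 0.0968, 0.0252]
tcp_rot: [-3.102, -0.498, 0.0]
wrist_force: [-2.6, -2.0, -0.4]
width: 0.353
grip_force: 1.0
```

Run:
```python
from h import *
rel(br(-.043,0,.024)); capjar()
```

```text
t 6.0 pos [0.5099 0.0968 0.0252] tool-shift mm [ 6.7 -0.1  1.2] x yaw 18.26 tilt [-0.e+00  1.e-04 -1.e+00] q [0.14 0.2  2.11 0.   0.84 1.39] w 0.353 F [-2.6 -2.  -0.4] [-0.27  0.33  0.01] 1.0176439845236018
side cap(brace mm) 117 [  3.3 -14.4] ext [-17.2 -28.8] [23.7 -0.8]
side body 83 [ -4.  -25.5] [11.7 55.4] 89.7 ext [-31.7 -31.3] [ 23.8 -19.5]
```

Call:
{"name": "jog_arm", "arguments": {"motion": [[-0.3,2,0,0,0],[-0.3,1,0,0,0],[-0.3,1,0,0,0],[-0.3,1,0,0,0],[-0.3,0,0,0,0]]}}

```text
time: 6.52
tool_pos: [0.515, 0.0985, 0.0253]
tcp_rot: [-3.102, -0.498, -0.001]
wrist_force: [-1.7, -1.0, 0.0]
width: 0.349
grip_force: 0.9
```

Call:
{"name": "jog_arm", "arguments": {"motion": [[-0.3,1,0,0,0],[-0.3,0,0,0,0]]}}

```text
time: 6.68
tool_pos: [0.5158, 0.0987, 0.0253]
tcp_rot: [-3.102, -0.498, -0.0]
wrist_force: [-3.4, -2.5, -0.6]
width: 0.348
grip_force: 1.1
```

Call:
{"name": "jog_arm", "arguments": {"motion": [[-0.3,1,0,0,0],[-0.3,0,0,0,0]]}}

```text
time: 6.85
tool_pos: [0.5167, 0.099, 0.0253]
tcp_rot: [-3.102, -0.498, -0.0]
wrist_force: [-2.0, -1.1, -0.1]
width: 0.351
grip_force: 1.1
```

Call:
{"name": "jog_arm", "arguments": {"motion": [[-0.3,1,0,0,0],[-0.3,0,0,0,0]]}}

```text
time: 7.02
tool_pos: [0.5178, 0.0994, 0.0253]
tcp_rot: [-3.102, -0.498, -0.001]
wrist_force: [-2.7, -1.4, -0.7]
width: 0.35
grip_force: 1.1
```

Run:
```python
from h import *
rel(br(-.043,0,.024)); capjar()
```

```text
t 7.0167 pos [0.5178 0.0994 0.0253] tool-shift mm [-1.6 -0.1  1.3] x yaw 18.26 tilt [ 4.e-04  1.e-04 -1.e+00] q [0.14 0.21 2.09 0.   0.84 1.39] w 0.35 F [-2.7 -1.4 -0.7] [-0.26  0.36 -0.04] 1.131645035929978
side cap(brace mm) 117 [-14.   17.5] ext [-53.3 -28.4] [33.8 53.2]
side body 82 [-14.  -14.2] [30.5 91.2] 68.3 ext [-50.7 -31.1] [33.  16.9]
```

Call:
{"name": "jog_arm", "arguments": {"motion": [[-0.3,1,0,0,0],[-0.3,0,0,0,0]]}}

```text
time: 7.28
tool_pos: [0.5183, 0.0996, 0.0252]
tcp_rot: [3.102, 0.499, -0.001]
wrist_force: [-3.4, -1.4, -0.2]
width: 0.351
grip_force: 1.2
```

Call:
{"name": "jog_arm", "arguments": {"motion": [[-0.3,1,0,0,0],[-0.3,0,0,0,0]]}}

```text
time: 7.45
tool_pos: [0.5183, 0.0996, 0.0251]
tcp_rot: [3.101, 0.499, -0.004]
wrist_force: [-6.5, -3.5, 2.5]
width: 0.349
grip_force: 1.9
```

Call:
{"name": "jog_arm", "arguments": {"motion": [[-0.3,1,0,0,0],[-0.3,0,0,0,0]]}}

```text
time: 7.62
tool_pos: [0.5183, 0.0997, 0.025]
tcp_rot: [3.101, 0.499, -0.007]
wrist_force: [-8.6, -3.5, 4.7]
width: 0.348
grip_force: 2.7
```

Call:
{"name": "jog_arm", "arguments": {"motion": [[-0.3,-5,0,0,0],[-0.3,-15,0,0,0],[-0.3,-20,0,0,0],[-0.3,-20,0,-20,0],[-0.3,-10,0,-40,0],[-0.3,0,40,-40,0],[-0.3,0,40,-40,0],[1,0,40,0,0],[1,0,0,0,0],[1,0,0,0,0]]}}

```text
time: 8.45
tool_pos: [0.4871, -0.0172, 0.1459]
tcp_rot: [3.102, 0.492, 0.008]
wrist_force: [-0.6, 0.2, 0.1]
width: 0.76
grip_force: 0.0
```

Run:
```python
from h import *
rel(br(0,0,.13)); capjar()
pt,d=bot.read_camera("top"); ps,_=bot.read_camera("side")
a=cv2.resize(pt[130:230,240:340],(400,400),interpolation=3); b=cv2.resize(ps[165:265,220:320],(400,400),interpolation=3)
cv2.imwrite("pics/m2.png",np.hstack([a,b])[:,:,::-1])
```

```text
t 8.45 pos [ 0.4871 -0.0172  0.1459] tool-shift mm [ 106.5 -101.8   16.3] x yaw 18.03 tilt [ 0.0052  0.     -1.    ] q [-0.09 -0.02  2.09  0.    1.07  1.17] w 0.76 F [-0.6  0.2  0.1] [-0.04 -0.04 -0.01] 0.0
top cap(brace mm) 576 [0.1 2.9] ext [-29.1 -27.4] [29.6 32.6]
top body 194 [0.4 2.6] [64.3 63.8] 89.7 ext [-31.5 -29.5] [32.4 34.8]
```

View pics/m2.png

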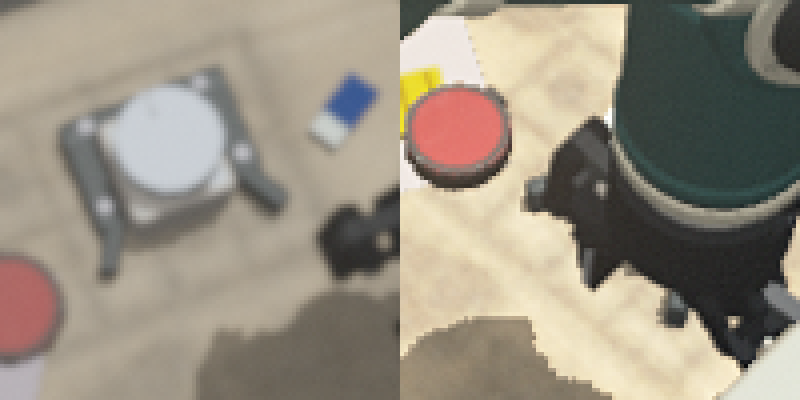

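The picture shows the jar square and home in the brace (cap centre (168,138), mark (152,103)), with the bystanders untouched. Moving over the cap.

Call:
{"name": "jog_arm", "arguments": {"motion": [[1,27,-26,0,0],[1,27,-26,0,0],[1,27,-26,0,0],[1,25,-25,0,0],[1,0,0,0,0],[1,0,0,0,0]]}}

```text
time: 9.15
tool_pos: [0.5529, 0.1182, 0.1432]
tcp_rot: [-3.1, -0.506, 0.002]
wrist_force: [-0.9, -0.2, -0.5]
width: 1.0
grip_force: 0.0
```

```bash
python3 -c "
from h import *
rel(br(.001,.0015,.060))"
```

```text
t 9.15 pos [0.5529 0.1182 0.1432] tool-shift mm [ 3.2  5.2 83.2] x yaw 18.54 tilt [-1.4e-03 -1.0e-04 -1.0e+00] q [0.17 0.13 1.93 0.   1.08 1.41] w 1.0 F [-0.9 -0.2 -0.5] [-0.03  0.04 -0.02] 0.0
```

Call:
{"name": "jog_arm", "arguments": {"motion": [[1,3,5,0,0],[1,0,0,10,0],[1,0,0,15,0],[1,0,0,15,0],[1,0,0,15,0],[1,0,0,12,0],[1,0,0,8,0],[1,0,0,6,0],[1,0,0,2,0],[1,0,0,0,0]]}}

```text
time: 9.98
tool_pos: [0.5575, 0.1113, 0.0608]
tcp_rot: [3.102, 0.498, -0.001]
wrist_force: [0.7, -0.4, 0.4]
width: 1.001
grip_force: 0.0
```

```bash
python3 -c "
from h import *
rel(br(.001,.0015,.060))"
```

```text
t 9.9833 pos [0.5575 0.1113 0.0608] tool-shift mm [ 0.9 -2.8  0.8] x yaw 18.23 tilt [-7.e-04 -1.e-04 -1.e+00] q [ 0.15  0.23  1.99 -0.    0.93  1.41] w 1.001 F [ 0.7 -0.4  0.4] [-0.04  0.01  0.01] 0.0
```

Call:
{"name": "jog_arm", "arguments": {"motion": [[1,1,-2.8,0,0],[0.6,0,0,0,0],[0.2,0,0,0,0],[-1,0,0,0,0],[-1,0,0,0,0],[-1,0,0,0,0],[-1,0,0,0,0],[-1,0,0,0,0]], "force": 20}}

```text
time: 10.65
tool_pos: [0.5585, 0.1149, 0.0623]
tcp_rot: [-3.101, -0.498, -0.003]
wrist_force: [-1.3, 0.4, 5.6]
width: 0.699
grip_force: 21.1
```

```bash
python3 -c "
from h import *
rel(br(.001,.0015,.060))"
```

```text
t 10.65 pos [0.5585 0.1149 0.0623] tool-shift mm [-1.1  0.3  2.3] x yaw 18.26 tilt [ 1.6e-03  6.0e-04 -1.0e+00] q [0.16 0.23 1.98 0.   0.93 1.41] w 0.699 F [-1.3  0.4  5.6] [0.16 0.18 0.06] 21.136107863858342
```

Call:
{"name": "jog_arm", "arguments": {"motion": [[-1,0,0,-1.5,0],[-1,0,0,0,0],[-1,0,0,0,0],[-1,0,0,0,0]], "force": 70}}

```text
time: 10.98
tool_pos: [0.5577, 0.1145, 0.0628]
tcp_rot: [3.102, 0.498, -0.0]
wrist_force: [-1.0, -1.0, 3.4]
width: 0.686
grip_force: 76.2
```

Call:
{"name": "jog_arm", "arguments": {"motion": [[-1,0,0,0,-1],[-1,0,0,0,-2],[-1,0,0,0,-3],[-1,0,0,0,-3],[-1,0,0,0,-3],[-1,0,0,0,-3]]}}

```text
time: 11.48
tool_pos: [0.5583, 0.1145, 0.0631]
tcp_rot: [3.009, 0.903, 0.002]
wrist_force: [-0.3, -0.3, 4.8]
width: 0.688
grip_force: 76.5
```

```bash
python3 -c "
from h import *
rel(br(.001,.0015,.060))"
```

```text
t 11.4833 pos [0.5583 0.1145 0.0631] tool-shift mm [-0.8 -0.3  3.1] x yaw 33.41 tilt [ 1.e-03  2.e-04 -1.e+00] q [ 0.16  0.23  1.98 -0.    0.93  1.15] w 0.688 F [-0.3 -0.3  4.8] [-0.01  0.16 -0.24] 76.53881717473269
```

Call:
{"name": "jog_arm", "arguments": {"motion": [[-1,0,0,0,-3],[-1,0,0,0,-3],[-1,0,0,0,-3],[-1,0,0,0,-3],[-1,0,0,0,-3],[-1,0,0,0,-3],[-1,0,0,0,-3],[-1,0,0,0,-3],[-1,0,0,0,0]]}}

```text
time: 12.23
tool_pos: [0.5587, 0.1147, 0.0637]
tcp_rot: [2.755, 1.509, 0.003]
wrist_force: [-0.8, 0.7, 7.2]
width: 0.686
grip_force: 76.5
```

```bash
python3 -c "
from h import *
rel(br(.001,.0015,.060))"
```

```text
t 12.2333 pos [0.5587 0.1147 0.0637] tool-shift mm [-1.  -0.8  3.7] x yaw 57.42 tilt [ 1.8e-03  3.0e-04 -1.0e+00] q [0.16 0.23 1.98 0.   0.93 0.73] w 0.686 F [-0.8  0.7  7.2] [0.08 0.2  0.07] 76.48107804358006
```

Call:
{"name": "jog_arm", "arguments": {"motion": [[-1,0,0,0,-3],[-1,0,0,0,-3],[-1,0,0,0,-3],[-1,0,0,0,-3],[-1,0,0,0,-3],[-1,0,0,0,-3],[-1,0,0,0,-3],[-1,0,0,0,-3],[-1,0,0,0,-3],[-1,0,0,0,0]]}}

```text
time: 13.07
tool_pos: [0.5585, 0.115, 0.0642]
tcp_rot: [2.327, 2.11, 0.002]
wrist_force: [-2.8, 1.6, 9.8]
width: 0.682
grip_force: 76.8
```

Run:
```python
from h import *
rel(br(.001,.0015,.060))
p,d=bot.read_camera("top");s,_=bot.read_camera("side")
a=cv2.resize(p[130:230,240:340],(400,400),interpolation=3); b=cv2.resize(s[165:265,220:320],(400,400),interpolation=3)
cv2.imwrite("pics/m3.png",np.hstack([a,b])[:,:,::-1])
capjar()
```

```text
t 13.0667 pos [0.5585 0.115  0.0642] tool-shift mm [-0.9 -0.9  4.2] x yaw 84.42 tilt [ 1.4e-03  8.0e-04 -1.0e+00] q [0.16 0.23 1.98 0.   0.93 0.26] w 0.682 F [-2.8  1.6  9.8] [0.19 0.48 0.06] 76.770314052701
side cap(brace mm) 381 [ 1.7 -0.2] ext [-29.4 -29.9] [32.9 10.4]
side body 274 [-11.3 -13.9] [47.5 80.8] 50.7 ext [-31.6 -32.7] [33.  29.4]
```

View pics/m3.png

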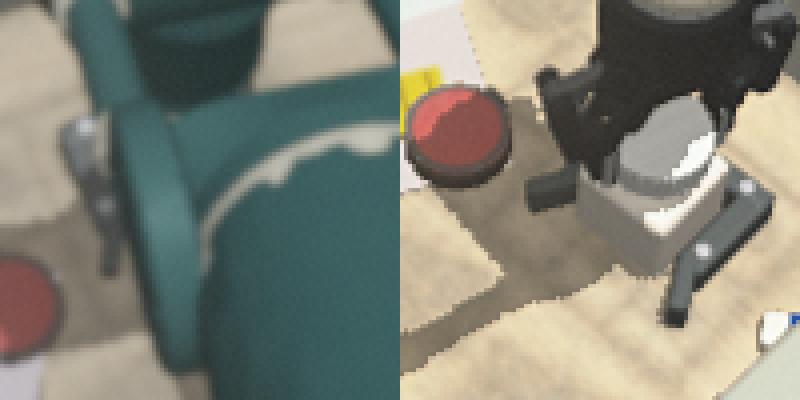

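Call:
{"name": "jog_arm", "arguments": {"motion": [[-1,0,0,0,-2],[-1,0,0,0,-2],[-1,0,0,0,0],[-1,0,0,-1,0],[-1,0,0,-1,0],[-1,0,0,-1,0],[-1,0,0,0,0],[-1,0,0,0,0]]}}

```text
time: 13.93
tool_pos: [0.5575, 0.1145, 0.0653]
tcp_rot: [-2.255, -2.187, 0.001]
wrist_force: [0.3, 0.2, 0.0]
width: 0.685
grip_force: 75.9
```

```bash
python3 -c "
from h import *
rel(br(.001,.0015,.060))
capjar()"
```

```text
t 13.9333 pos [0.5575 0.1145 0.0653] tool-shift mm [-0.3  0.   5.3] x yaw 88.26 tilt [-6.e-04 -0.e+00 -1.e+00] q [0.16 0.23 1.98 0.   0.93 0.19] w 0.685 F [0.3 0.2 0. ] [ 0.09 -0.03  0.05] 75.88754832744598
side cap(brace mm) 376 [ 1.  -0.9] ext [-29.7 -30.2] [31.3 25.4]
side body 264 [-11.3 -15.1] [45.9 81.3] 52.1 ext [-31.6 -32.4] [32.5 27.5]
```

Call:
{"name": "jog_arm", "arguments": {"motion": [[-1,0,0,-2,0],[-1,0,0,-3,0],[-1,0,0,-3,0],[-1,0,0,0,0]]}}

```text
time: 14.37
tool_pos: [0.5583, 0.1145, 0.0746]
tcp_rot: [2.254, 2.187, 0.001]
wrist_force: [-0.4, 1.0, -0.5]
width: 0.682
grip_force: 75.9
```

```bash
python3 -c "
from h import *
rel(br(.001,.0015,.060))
capjar()"
```

```text
t 14.3667 pos [0.5583 0.1145 0.0746] tool-shift mm [-0.3 -0.8 14.6] x yaw 88.27 tilt [ 1.2e-03 -1.0e-04 -1.0e+00] q [ 0.16  0.21  1.98 -0.    0.95  0.19] w 0.682 F [-0.4  1.  -0.5] [ 0.01 -0.04 -0.03] 75.88157773017883
side cap(brace mm) 41 [  1.3 -12.2] ext [-29.1 -31.1] [31.8 -3.2]
side body 325 [-11.3 -14.6] [47.3 81.3] 50.4 ext [-31.1 -33. ] [32.3 28.5]
```

Call:
{"name": "jog_arm", "arguments": {"motion": [[-1,0,0,-4,0],[-1,0,0,-5,0],[-1,0,0,-5,0],[-1,0,0,-5,0],[-1,0,0,-3,0],[-1,0,0,0,0],[-1,0,0,0,0],[-1,0,0,0,0]]}}

```text
time: 15.13
tool_pos: [0.5576, 0.1145, 0.0956]
tcp_rot: [-2.255, -2.187, 0.0]
wrist_force: [0.6, 0.3, -0.7]
width: 0.687
grip_force: 75.9
```

Run:
```python
from h import *
rel(br(.001,.0015,.0973))
s,d=bot.read_camera("side")
P=cloud("side",d.astype(float));c=(P[...,:2]-B)@np.array([[np.cos(YB),-np.sin(YB)],[np.sin(YB),np.cos(YB)]])
w=(np.hypot(c[...,0],c[...,1])<.036)&(s.min(-1)>60)&(P[...,2]>.03)
print(np.histogram(P[w][:,2],np.arange(.05,.14,.004)))
cv2.imwrite("pics/m4.png",cv2.resize(s[165:265,220:340],(720,600),interpolation=3)[:,:,::-1])
```

```text
t 15.1333 pos [0.5576 0.1145 0.0956] tool-shift mm [-0.3 -0.1 -1.7] x yaw 88.26 tilt [-2.e-04 -0.e+00 -1.e+00] q [0.16 0.19 1.96 0.   0.99 0.19] w 0.687 F [ 0.6  0.3 -0.7] [-0.03  0.07  0.01] 75.88132828474045
(array([ 28, 118, 132,  28,  10,  12,  21,  35,  18,   1,   0,   0,   0,
         8,  23,  28,  28,  39, 299,  93,   5,   4]), array([0.05 , 0.054, 0.058, 0.062, 0.066, 0.07 , 0.074, 0.078, 0.082,
       0.086, 0.09 , 0.094, 0.098, 0.102, 0.106, 0.11 , 0.114, 0.118,
       0.122, 0.126, 0.13 , 0.134, 0.138]))
```

View pics/m4.png

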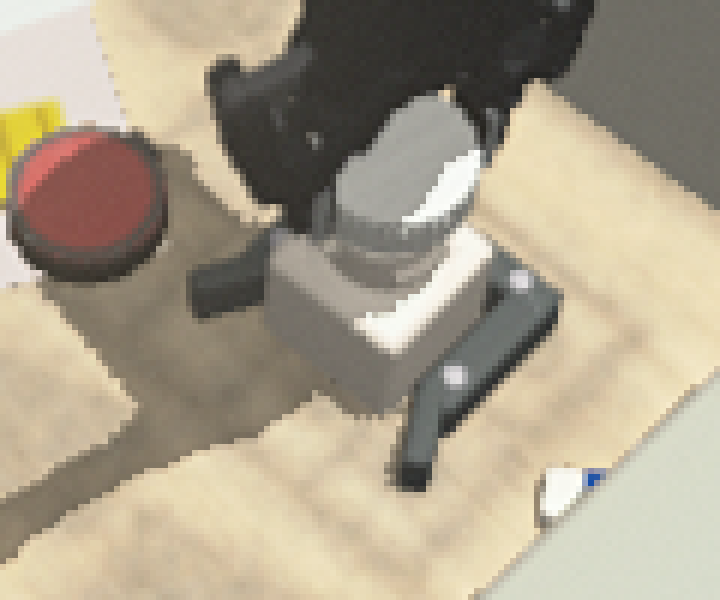

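The cap is held level over the neck, centred at about (410,190), with its top at about 0.125 m. The jar is still square in the brace. I'll raise it 1 mm more and hand in.

Call:
{"name": "jog_arm", "arguments": {"motion": [[-1,0,0,-1,0],[-1,0,0,0,0],[-1,0,0,0,0]]}}

```text
time: 15.43
tool_pos: [0.5577, 0.1145, 0.0966]
tcp_rot: [-2.255, -2.187, 0.0]
wrist_force: [-0.3, 0.2, -0.4]
width: 0.684
grip_force: 75.9
```

```bash
python3 -c "
from h import *
rel(br(.001,.0015,.0973)); print(bot.finish_job())"
```

```text
t 15.4333 pos [0.5577 0.1145 0.0966] tool-shift mm [-0.3 -0.2 -0.7] x yaw 88.26 tilt [-2.e-04 -0.e+00 -1.e+00] q [0.16 0.19 1.96 0.   0.99 0.19] w 0.684 F [-0.3  0.2 -0.4] [ 0.02  0.04 -0.01] 75.88320627808571
the job is handed in; nothing more can be done
None
```

I handed the job in at 15.4 s with the jar home in the brace and the cap unscrewed and held level about 2 cm above the rim; no bystander appeared disturbed, though I last checked the clip before the push, and I don't have the verdict.

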